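Back a card with a square and hold a spring clip open over both

TASK

Bring the aluminium square up to the upright card so that its blade stands flush against the card's front face, roughly in the middle of the card, and let go of it. Then take the green spring clip by its two handles, squeeze it wide open and bring it down over the middle of the card's top edge, with one jaw in front of the square's blade and the other behind the card, the edge well inside the mouth and the clip upright and touching neither. Finish while still holding it there, squeezed open, so that a paper tag can be slipped in; do not knock over or shift the smoked votive, the tea-light tray or the orange pump, and leave the box shut.

Things in the scene. Friction and masses are not known exactly. Their poses are not given: they have to be found in the camera images.
- stand: Fixed wooden base holding the card, 45 mm deep (x), 130 mm wide (y), 30 mm high, wholly behind the card. Origin on the shelf in the plane of the card's front face, midway along it; z up, y along the face, x horizontal, square to the face and away from the robot. It cannot be pushed away. Its yaw varies.
- card: The card itself: origin and axes those of the stand.
- card_top (a point): Middle of the front upper edge of the brown card, with the stand's axes. The stiff upright card is 110 mm wide (y), 90 mm high (from the shelf), 4 mm thick: front face at x = 0, towards the robot (-x), back at x = +4 mm. The face is clear down to the shelf, the back above the 30 mm high base.
- square: Loose L-shaped aluminium square, 0.2 to 0.42 kg. Blade 80 mm wide (y), 90 mm high, at x = -4 to 0 mm; its front face x = 0 goes against the card. Foot 6 mm thick, x = -68 to -4 mm. Origin on the shelf in the front face, midway along; z up, +x towards the card. Stands by itself and can be slid or lifted; pushed by its post against the card it turns flush, also while the post is gripped.
- square_post (a point): Centre of the top of the square's round grip post, 16 mm in diameter, reaching from 6 to 75 mm above the shelf, its axis 42 mm behind the blade's front face. Square's axes.
- square_left (a point): Foot of the blade's front face at its +y end (40 mm from the middle), at shelf height.
- square_right (a point): Foot of the blade's front face at its -y end (40 mm from the middle), at shelf height.
- clip: Loose green spring clip, 70 g, standing on its shut jaws, handles up. Origin at the centre of its underside; z up, y along the hinge pin, x the way jaws and handles part; both halves are alike. Pin 6 mm thick, 36 mm above the origin. Jaws 50 mm wide (y), 24 mm deep (x) at the foot. Squeezing the handles together along x opens it: 4 N starts, 8 to 10 N opens fully, 25 N is safe.
- clip_mouth (a point): Point midway between the jaw lips' lower edges when the clip is wide open, 2.5 mm above the clip's origin, with the clip's axes.
- clip_front_tip (a point): Lower inner edge of the lip of the -x jaw; wide open, about 13 mm to -x of the clip's middle plane. Its handle, like the other, is a flat plate 30 mm wide (y), 4 mm thick, leaning outwards. Shut: handle tops 80 mm above the clip's origin, 55 mm apart over the outer faces. Fully squeezed: upright, parallel, 22 mm over the outer faces, from 44 to 86 mm above the origin.
- clip_rear_tip (a point): Lower inner edge of the lip of the +x jaw. Wide open, it lies about 13 mm to +x of the clip's middle plane.
- clip_front (a joint): Swing of the -x half about the pin: 0 shut, 0.35 rad wide open. A spring drives it to 0.
- clip_rear (a joint): Swing of the +x half about the pin, always equal to the other: 0 shut, 0.35 rad wide open.
- votive: Smoked dark glass votive, loose, 70 mm across and 70 mm high. Origin at the centre of its underside. Bystander; it and the clip may stand on either side.
- tray: Clear three-tier stacking tray of tea lights, loose, 130 x 130 x 120 mm high, to the left. Origin at the centre of its underside. Bystander.
- pump: Orange balloon pump lying on the shelf, loose, about 255 mm long along its x axis, 48 mm thick, with an 80 mm wide crossbar at its -x end, to the right. Origin under the middle of its barrel. Bystander.
- box: Fixed wooden box, 120 x 170 x 70 mm, with a closed hinged lid 8 mm thick and a brass knob (hinge on its +x side, turned towards the robot), to the right. Origin at the centre of its underside. Bystander.
- box_lid (a joint): Lid of the box: 0 shut, grows as it opens (rad).

How it is judged:
By the outcome, as a careful person would: the job done as asked, in the order asked, and still so for the second after the job is handed in, while the arm keeps its last pose, push and grip.
It also fails if it takes over 51 s, if anything falls off the work surface, if the arm or the gripper's body presses on something with over 40 N, if the wrist force passes 120 N, or if a joint passes its speed limit or range.

ROBOT

A 6-joint arm with a two-finger parallel gripper is mounted at the origin on the work surface. World frame = base frame: x ahead of the robot, y to its left, z up, the work surface at z = 0. Lengths are in mm, angles in rad, forces in N, time in s.
With the tool pointing down it reaches from about 350 to 775 mm from the base axis. Payload 7.3 kg.
Tool frame: the origin (TCP) lies between the finger pads; the fingertips stand 22 mm ahead of it and the grasp point (between the pads) lies 3 mm ahead of it (nose_length is the distance from the TCP to the fingertips, in mm); z points along the fingers, y is the direction in which the jaws open and shut (so a half turn about z gives the same grasp; the last joint's range is limited). The gripper opens to 92 mm and grips with 3 to 60 N. Pads are 19 mm wide; open, the fingers measure 130 mm over their backs; the gripper's body (75 mm by 190 mm) begins 47 mm behind the grasp point.
Start: joints at [-1.4, 0.342, 1.524, -0, 1.275, -0.146], TCP at [163.574, -498.885, 248.741] pointing down, gripper open.
Joint ranges: [-2.53, 2.53], [-0.77, 2.02], [0.04, 2.7], [-1, 4.14], [0.28, 2.66], [-3.11, 3.11]. Speed limits (rad/s): [2.57, 2.57, 3.14, 3.14, 3.14, 3.14].

INTERFACE

Orientations are given as [roll, pitch, yaw] about the fixed x, y, z axes, in that order (R = Rz(yaw) Ry(pitch) Rx(roll)).
In Python, from plant import get_obs, capture, close_job, nose_length gives the robot as it stands.
- The arm moves only by the tool step_arm, never from a script. Its argument "increments" is text: rows parted by semicolons, each of 7 numbers parted by spaces: the turn, a rotation vector about the tool's x, y, z in rad, then the shift along the tool's x, y, z in mm, then the opening, from -1 (shut) to 1 (fully open). A call has 1 to 20 rows; each row is the pose to reach, as a shift and turn from the pose commanded when the call began, along the tool's axes at that moment; what a row does not reach only later rows make up. A row lasts 1/8 s, in which the tool goes at most 62.5 mm and 10.7 degrees, less where a joint would pass 70% of its speed; a pose out of reach is approached as far as the arm can. A call with a gripper value outside its range is refused whole. The fingers move at their own pace and stop on an object; the grip force is fixed at half the most. Time passes only in rows, so rows that repeat a pose let the fingers close. It gives the time, the measured TCP pose, the force and the opening at its end, in the units of the state.
- get_obs(): the state, without advancing time (a new reading comes with each control period).
- capture(name): name is "scene" or "top"; returns a dict with "frame" (384x512x3 uint8, red, green, blue), "K" (3x3 intrinsics, pixels), "extrinsics" (4x4, takes a point from world to camera coordinates). Camera axes: x right, y down, z forward; pixel columns grow to the right and rows downward; lengths in mm; the calibration is good to about 2 mm. A picture is of the moment at which its call begins. There is no depth.
- close_job(): hands the job in, once; it reports no verdict.
The state is a dict: "time": time; "joint_positions": joint angles; "dq": joint speeds; "tau": joint torques, N m; "tool_pos": TCP position; "tcp_rot": TCP orientation; "contact_force": force on the tool from outside, world axes, zero at the start; "moment": the same for the moment, N m; "grip_width": finger opening in mm.
Only numpy, scipy, OpenCV 4.12 (cv2) and the standard library are available. Lean on these libraries where they do the work, as an engineer would, in place of code of your own. Each camera call takes 0.05 s, during which the arm holds its last target.

## Working session

There is one attempt and no reset: what is moved stays moved. The work goes in short steps, Python scripts to look and compute and a tool call to move; the robot and the scene stay as the last step left them, time stands still between calls to the robot, and variables do not carry over. Pictures are saved under pics/ and viewed, and the job is handed in when it is done.

Besides the shell and the picture viewer there is one more tool, called after "Emit:" as a command line: name --argument value ..., lists and objects as JSON in quotes. step_arm: Moves the arm, as the interface text tells. Its arguments: {"type":"object","properties":{"increments":{"type":"string"}},"required":["increments"]}

```bash
ls; mkdir -p pics
python3 - <<'E'
from plant import *
import cv2, numpy as np
print(get_obs(), nose_length)
for n in ("scene","top"):
    c=capture(n); cv2.imwrite(f"pics/{n}0.png",cv2.resize(c["frame"][:,:,::-1],(800,600),interpolation=cv2.INTER_CUBIC))
    np.savez(f"{n}0.npz",**c); print(n,c["K"].tolist(),c["extrinsics"].round(4).tolist())
E
```

```text
pics
{'time': 0.0, 'joint_positions': array([-1.39998880e+00,  3.42726314e-01,  1.52501578e+00, -7.74848948e-06,
        1.27536121e+00, -1.46014557e-01]), 'dq': array([-0.00034557,  0.00100897,  0.0004784 ,  0.00086804, -0.0019255 ,
        0.000353  ]), 'tau': array([-5.58552238e-04, -4.31242812e+01, -2.44221586e+01,  7.18661374e-02,
        5.59503108e-02, -1.02998317e-04]), 'tool_pos': array([ 163.51238292, -498.50584447,  248.04349176]), 'tcp_rot': array([-3.14009701e+00, -2.12462074e-04,  3.16824188e-01]), 'contact_force': array([ 0.71554494,  0.11864182, -0.4169953 ]), 'moment': array([-0.06781674,  0.03122164, -0.02961055]), 'grip_width': 91.86604127117243} 22.0
scene [[449.47501204391324, 0.0, 258.75461259925726], [0.0, 449.47501204391324, 196.94874263765402], [0.0, 0.0, 1.0]] [[0.801, 0.5986, 0.005, -411.5256], [0.3864, -0.5106, -0.7681, -133.0908], [-0.4573, 0.6172, -0.6403, 1773.2273], [0.0, 0.0, 0.0, 1.0]]
top [[497.48729061316243, 0.0, 251.84943982844186], [0.0, 497.48729061316243, 200.42814423290855], [0.0, 0.0, 1.0]] [[-0.0023, -0.9999, 0.0138, -13.5535], [-0.9951, 0.001, -0.0992, 527.9639], [0.0992, -0.014, -0.995, 1403.0117], [0.0, 0.0, 0.0, 1.0]]
```

View pics/scene0.png

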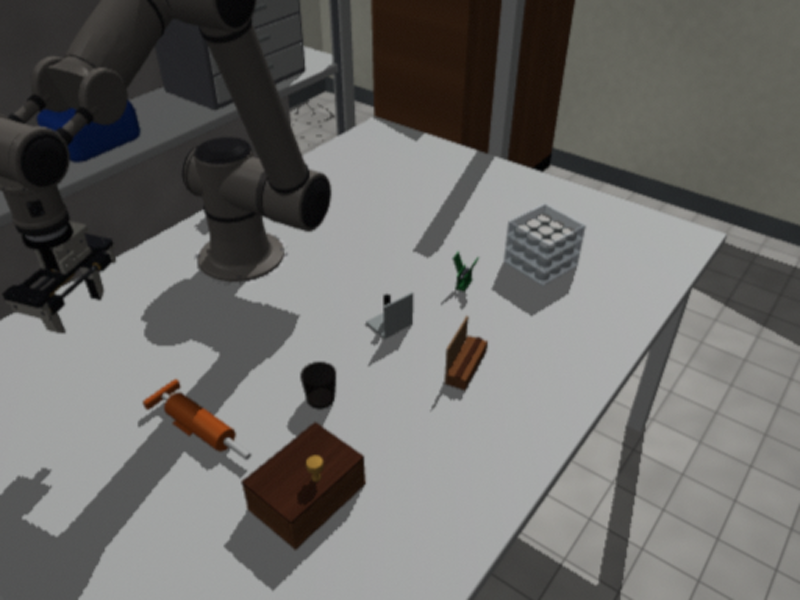

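View pics/top0.png

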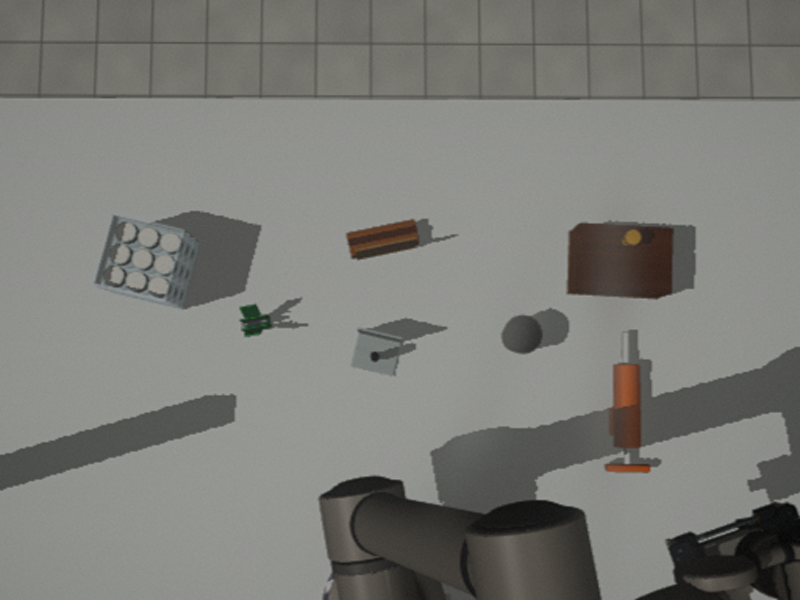

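The views show the card, square, clip, tray, votive, pump and box. I'll zoom in on the ones I need to measure.

```bash
cat > h.py <<'E'
import numpy as np, cv2
from plant import *
def snap(n,tag):
    c=capture(n); np.savez(f"{n}{tag}.npz",**c); return c
def crop(n,tag,u0,v0,w,h,s,name):
    f=np.load(f"{n}{tag}.npz")["frame"][v0:v0+h,u0:u0+w,::-1]
    im=cv2.resize(f,None,fx=s,fy=s,interpolation=cv2.INTER_CUBIC)
    for i in range(0,w,10):
        cv2.line(im,(i*s,0),(i*s,6),(0,0,255),1); cv2.putText(im,str(u0+i),(i*s,16),0,.3,(0,0,255),1)
    for i in range(0,h,10):
        cv2.line(im,(0,i*s),(6,i*s),(0,0,255),1); cv2.putText(im,str(v0+i),(8,i*s+4),0,.3,(0,0,255),1)
    cv2.imwrite(f"pics/{name}.png",im)
def proj(c,P):
    P=np.atleast_2d(P).astype(float); E=c["extrinsics"]; q=P@E[:3,:3].T+E[:3,3]; q=q@c["K"].T
    return q[:,:2]/q[:,2:]
def Rz(a): return np.array([[np.cos(a),-np.sin(a),0],[np.sin(a),np.cos(a),0],[0,0,1]])
E
python3 - <<'E'
from h import *
crop("top",0,210,130,75,60,10,"ct0")      # card
crop("top",0,145,185,120,60,6,"ct1")
crop("scene",0,225,155,95,100,6,"cs0")
E
```

```text
(no output)
```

View pics/ct0.png

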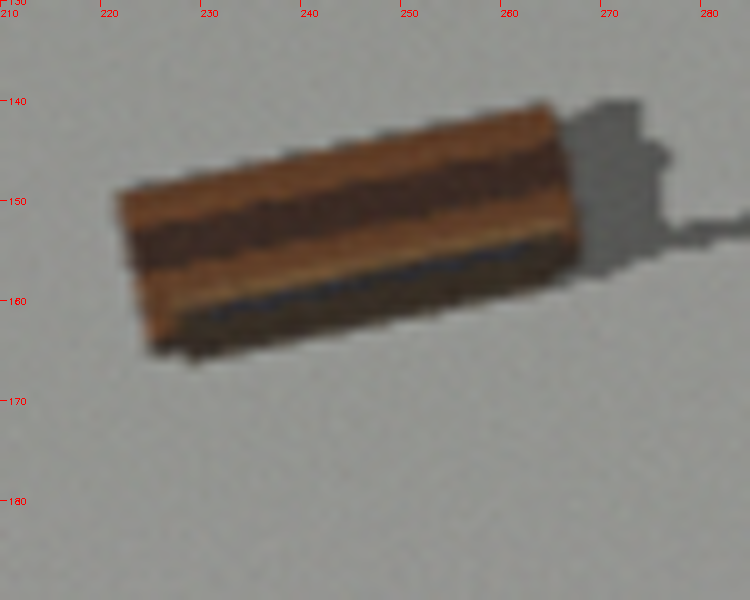

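View pics/ct1.png

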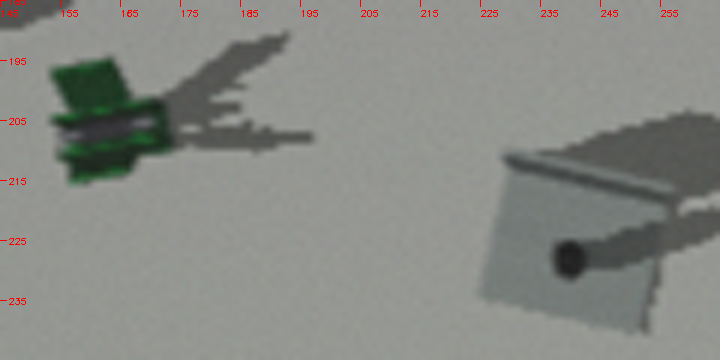

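View pics/cs0.png

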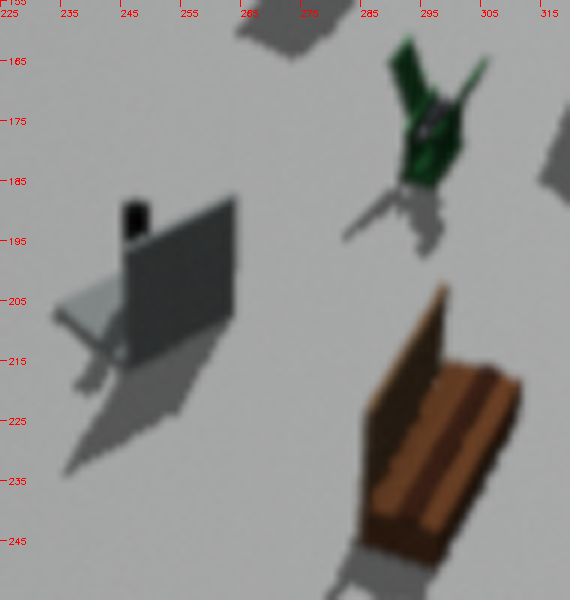

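```bash
cat > fit.py <<'E'
from h import *
from scipy.optimize import minimize, least_squares
def box(x0,x1,y0,y1,z0,z1): return np.array([[x,y,z] for x in(x0,x1) for y in (y0,y1) for z in(z0,z1)],float)
def raster(c,parts,S=4):
    m=np.zeros((384*S,512*S),np.uint8)
    for P in parts:
        p=((proj(c,P)+.5)*S-.5).astype(np.float32)
        cv2.fillConvexPoly(m,np.round(cv2.convexHull(p)*16).astype(np.int32),255,shift=4)
    return cv2.resize(m,(512,384),interpolation=cv2.INTER_AREA).astype(float)/255
def fit(cams,masks,parts,x0,bounds=None):
    def cost(p):
        R=Rz(p[2]); t=np.array([p[0],p[1],0])
        pp=[P@R.T+t for P in parts]
        return sum(np.abs(raster(c,pp)-m).sum() for c,m in zip(cams,masks))
    best=None
    sx=np.array([[0,0,0],[15,0,0],[0,15,0],[0,0,.15]])
    for k in range(3):
        r=minimize(cost,x0,method="Nelder-Mead",options=dict(initial_simplex=np.array(x0)+sx*(1 if k==0 else .3),xatol=.02,fatol=.01))
        x0=r.x
    return r.x,r.fun
CARD=[box(0,4,-55,55,0,90),box(0,45,-65,65,0,30)]
E
python3 - <<'E'
from fit import *
T=dict(np.load("top0.npz")); S=dict(np.load("scene0.npz"))
def brown(c,u0,u1,v0,v1):
    f=c["frame"].astype(int); m=(f[...,0]-f[...,2]>12); k=np.zeros(m.shape); k[v0:v1,u0:u1]=m[v0:v1,u0:u1]
    return k
mt=brown(T,215,275,135,172); ms=brown(S,280,316,195,255)
print(mt.sum(),ms.sum(), T["frame"][158:166,240], T["frame"][175,250])
for cs,m in(([T,S],[mt,ms]),([T],[mt]),([S],[ms])):
    print(fit(cs,m,CARD,[620,10,.18]))
E
```

```text
767.0 716.0 [[ 81  63  47]
 [ 49  48  48]
 [ 58  49  42]
 [ 54  46  37]
 [ 53  45  37]
 [ 72  64  60]
 [138 139 134]
 [148 149 144]] [146 149 144]
(array([6.45420145e+02, 1.38433367e+00, 2.21844158e-01]), np.float64(169.2235294117647))
(array([6.46603126e+02, 2.50038444e+00, 2.05912709e-01]), np.float64(98.4627450980392))
(array([6.44042123e+02, 1.23569333e+00, 2.30595838e-01]), np.float64(49.42745098039216))
```

```bash
cat >> fit.py <<'E'
def brown(c,u0,u1,v0,v1):
    f=cv2.GaussianBlur(c["frame"],(0,0),.6).astype(float); m=(f[...,0]/(f[...,2]+1)>1.12)
    k=np.zeros(m.shape,np.uint8); k[v0:v1,u0:u1]=m[v0:v1,u0:u1]
    return cv2.morphologyEx(k,cv2.MORPH_CLOSE,np.ones((3,3))).astype(float)
def overlay(n,tag,partslist,u0,v0,w,h,s,name,edges=True):
    c=dict(np.load(f"{n}{tag}.npz")); im=cv2.resize(c["frame"][v0:v0+h,u0:u0+w,::-1],None,fx=s,fy=s,interpolation=cv2.INTER_CUBIC)
    for P in partslist:
        p=((proj(c,P)-[u0,v0]+.5)*s-.5)
        if len(P)==8:
            for i in range(8):
                for b in (1,2,4):
                    j=i^b
                    if j>i: cv2.line(im,tuple(np.round(p[i]).astype(int)),tuple(np.round(p[j]).astype(int)),(0,0,255),1)
        else: cv2.polylines(im,[np.round(p).astype(int)],False,(0,255,255),1)
    cv2.imwrite(f"pics/{name}.png",im); return im
def place(parts,p,z=0): return [P@Rz(p[2]).T+np.array([p[0],p[1],z]) for P in parts]
E
python3 - <<'E'
from fit import *
T=dict(np.load("top0.npz")); S=dict(np.load("scene0.npz"))
mt=brown(T,215,275,135,172); ms=brown(S,280,316,195,255)
for cs,m in(([T],[mt]),([S],[ms]),([T,S],[mt,ms])):
    r=fit(cs,m,CARD,[645,0,.2]); print(r, [x.sum() for x in m])
a=overlay("top",0,place(CARD,r[0]),210,130,75,50,8,"a"); b=overlay("scene",0,place(CARD,r[0]),275,190,50,70,8,"b")
h=600; o=np.zeros((h,1000,3),np.uint8); o[:400,:600]=a; o[:560,600:1000]=b; cv2.imwrite("pics/ov1.png",cv2.resize(o,(800,480)))
E
```

```text
(array([6.46714547e+02, 1.37892472e+00, 2.10895980e-01]), np.float64(62.49411764705883)) [np.float64(829.0)]
(array([ 6.45114615e+02, -1.34865209e-01,  2.26244737e-01]), np.float64(48.5921568627451)) [np.float64(741.0)]
(array([6.46015854e+02, 7.52289684e-01, 2.16759580e-01]), np.float64(120.33725490196079)) [np.float64(829.0), np.float64(741.0)]
```

View pics/ov1.png

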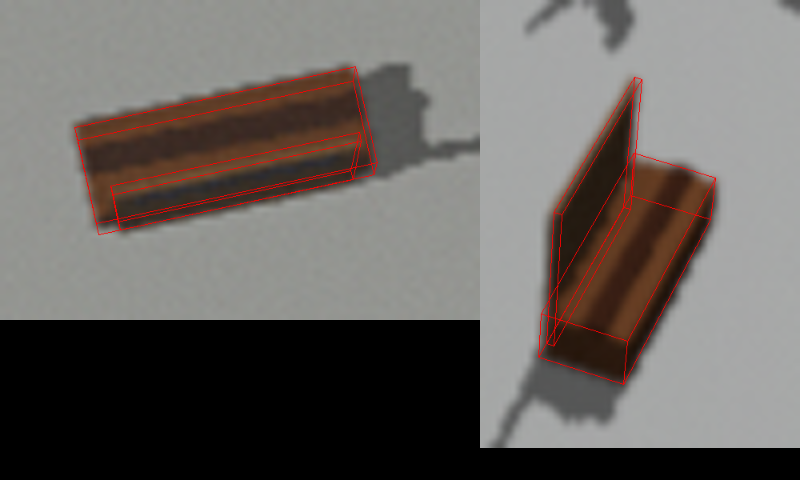

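```bash
cat >> fit.py <<'E'
SQ=[box(-4,0,-40,40,0,90),box(-68,-4,-40,40,0,6),box(-50,-34,-8,8,6,75)]
def cfit(corr,x0):
    def res(p): return np.concatenate([(proj(c,place([np.array([P],float)],p)[0])[0]-(np.array(uv)-.5)) for c,P,uv in corr])
    r=least_squares(res,x0,x_scale=[1,1,.01],loss="soft_l1"); return r.x, res(r.x).reshape(-1,2)
E
python3 - <<'E'
from fit import *
T=dict(np.load("top0.npz")); S=dict(np.load("scene0.npz"))
L=lambda c,s,u0,v0,d:[(c,P,(u0+U/s,v0+V/s)) for P,(U,V) in d]
ct=L(T,6,145,185,[((-42,0,75),(569,259)),((-4,40,90),(503,158)),((-4,-40,90),(674,203)),((-68,40,6),(483,297)),((-68,-40,0),(643,332))])
cs=L(S,6,225,155,[((0,-40,90),(125,247)),((0,40,90),(236,196)),((0,40,0),(236,317)),((0,-40,0),(125,369)),((-68,-40,6),(55,312))])
for c in (ct,cs,ct+cs):
    x,r=cfit(c,[480,0,-.2]); print(x,r.round(1).tolist())
a=overlay("top",0,place(SQ,x),215,200,60,50,8,"a"); b=overlay("scene",0,place(SQ,x),225,175,50,60,8,"b")
print(a.shape,b.shape)
o=np.zeros((480,880,3),np.uint8); o[:400,:480]=a; o[:480,480:880]=b; cv2.imwrite("pics/ov2.png",cv2.resize(o,(800,436)))
crop("top",0,140,185,40,40,14,"c"); crop("scene",0,275,155,40,45,13,"d")
E
```

```text
[ 4.88535462e+02  1.05562380e+01 -2.25437138e-01] [[0.4, 0.0], [0.2, -0.2], [0.2, -1.2], [-0.5, 0.4], [-0.3, 0.8]]
[ 4.89559137e+02  9.04801815e+00 -2.48386715e-01] [[-0.1, 0.8], [0.1, -0.2], [-0.2, -0.3], [0.2, 0.7], [-0.0, -1.3]]
[ 4.88677777e+02  1.01423656e+01 -2.32967365e-01] [[0.4, -0.1], [0.3, -0.4], [0.3, -1.2], [-0.5, 0.2], [-0.3, 0.8], [-0.0, 0.6], [-0.0, -0.5], [-0.3, -0.6], [0.3, 0.5], [-0.2, -1.4]]
(400, 480, 3) (480, 400, 3)
```

View pics/ov2.png

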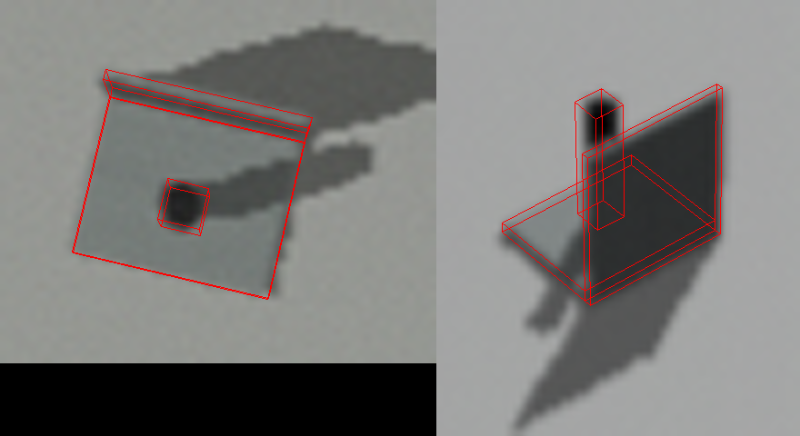

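View pics/c.png

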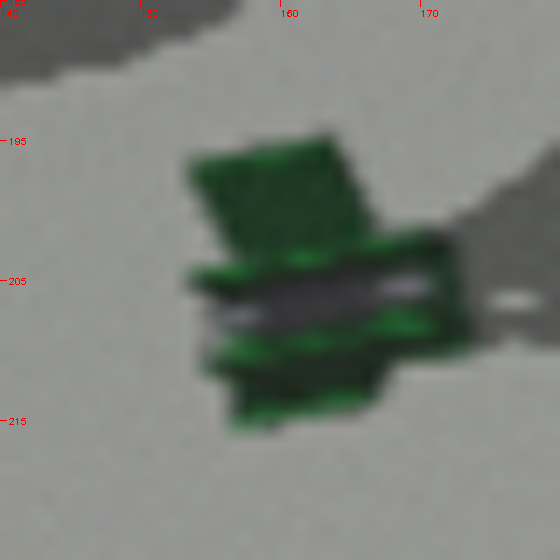

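View pics/d.png

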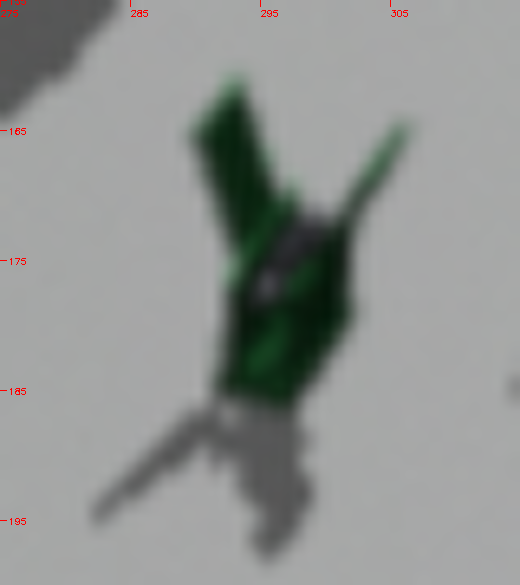

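```bash
cat >> fit.py <<'E'
def hand(s): # closed-handle plate as segment box
    return np.array([[s*x,y,z] for x,z in((27.5,80),(23.5,80)) for y in(-15,15)]+[[s*x,y,z] for x,z in((8,42),(4,42)) for y in(-15,15)],float)
CL=[box(-12,12,-25,25,0,36),hand(1),hand(-1)]
E
python3 - <<'E'
from fit import *
T=dict(np.load("top0.npz")); S=dict(np.load("scene0.npz"))
L=lambda c,s,u0,v0,d:[(c,P,(u0+U/s,v0+V/s)) for P,(U,V) in d]
ct=L(T,14,140,185,[((27,15,80),(188,165)),((27,-15,80),(332,135)),((-27,15,80),(234,430)),((-27,-15,80),(380,400))])
cs=L(S,13,275,155,[((-27,15,80),(238,75)),((-27,-15,80),(192,132)),((27,15,80),(408,120)),((-12,-25,0),(216,396)),((12,-25,0),(296,408))])
for c in (ct,cs,ct+cs):
    x,r=cfit(c,[530,170,.1]); print(x,r.round(1).tolist())
a=overlay("top",0,place(CL,x),140,185,40,40,10,"a"); b=overlay("scene",0,place(CL,x),275,155,40,45,10,"b")
o=np.zeros((450,800,3),np.uint8); o[:400,:400]=a; o[:450,400:800]=b; cv2.imwrite("pics/ov3.png",o)
E
```

```text
[5.11117674e+02 2.40156138e+02 1.93467450e-01] [[-0.3, -0.1], [0.2, -0.1], [-0.1, 0.1], [0.2, 0.1]]
[5.11766104e+02 2.39491079e+02 2.20378998e-01] [[-0.5, 0.0], [0.1, -0.0], [0.3, 0.1], [0.0, -0.4], [-0.1, 0.3]]
[5.11324290e+02 2.40059937e+02 2.01821135e-01] [[-0.3, -0.2], [0.1, -0.2], [0.0, 0.0], [0.3, -0.0], [-0.4, -0.1], [0.1, -0.2], [0.3, 0.1], [-0.1, -0.6], [-0.2, 0.2]]
```

View pics/ov3.png

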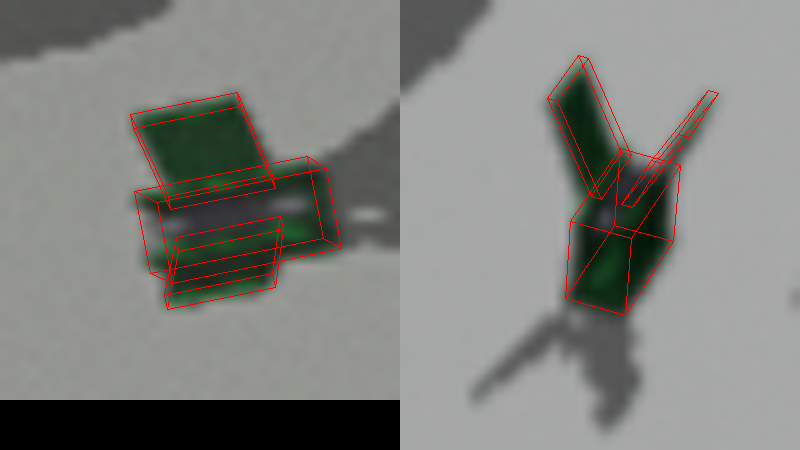

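```bash
cat > mv.py <<'E'
import json,sys,numpy as np
from plant import get_obs
from scipy.spatial.transform import Rotation as Ro
# usage: mv.py x y z yaw [set]
cmd=json.load(open("cmd.json")); t=[float(a) for a in sys.argv[1:5]]
y=cmd[3]; X=np.array([[np.cos(y),np.sin(y),0],[np.sin(y),-np.cos(y),0],[0,0,-1]]) # rows: tool axes
d=X@(np.array(t[:3])-cmd[:3]); print("turn z %.3f shift"%(-(t[3]-y)),d.round(1))
o=get_obs(); print("now",o["time"],o["tool_pos"].round(1),o["tcp_rot"].round(3),o["joint_positions"].round(2),"F",o["contact_force"].round(1),"w",round(o["grip_width"],1))
json.dump(t,open("cmd.json","w"))
E
echo "[163.574,-498.885,248.741,0.3168]" > cmd.json; python3 mv.py 448 20 170 -0.235
```

```text
turn z 0.552 shift [ 431.9 -404.5   78.7]
now 0.1 [ 163.5 -498.5  248.1] [-3.14  -0.     0.317] [-1.4   0.34  1.52 -0.    1.28 -0.15] F [-0.3  0.6 -1.2] w 91.9
```

Emit:
step_arm --increments "0 0 0.552 431.9 -404.5 78.7 1;0 0 0.552 431.9 -404.5 78.7 1;0 0 0.552 431.9 -404.5 78.7 1;0 0 0.552 431.9 -404.5 78.7 1;0 0 0.552 431.9 -404.5 78.7 1;0 0 0.552 431.9 -404.5 78.7 1;0 0 0.552 431.9 -404.5 78.7 1;0 0 0.552 431.9 -404.5 78.7 1;0 0 0.552 431.9 -404.5 78.7 1;0 0 0.552 431.9 -404.5 78.7 1;0 0 0.552 431.9 -404.5 78.7 1;0 0 0.552 431.9 -404.5 78.7 1;0 0 0.552 431.9 -404.5 78.7 1;0 0 0.552 431.9 -404.5 78.7 1"

```text
time: 1.85
tool_pos: [447.8, 19.1, 170.2]
tcp_rot: [3.141, -0.0, -0.237]
contact_force: [-0.5, -0.3, -0.3]
grip_width: 91.9
```

```bash
python3 mv.py 448 20 62 -0.235
```

```text
turn z -0.000 shift [  0.   0. 108.]
now 1.85 [447.8  19.1 170.2] [ 3.141 -0.    -0.237] [-0.13  0.29  1.84 -0.    1.01  1.68] F [-0.5 -0.3 -0.3] w 91.9
```

Emit:
step_arm --increments "0 0 0 0 0 40 1;0 0 0 0 0 80 1;0 0 0 0 0 100 1;0 0 0 0 0 108 1;0 0 0 0 0 108 1;0 0 0 0 0 108 -1;0 0 0 0 0 108 -1;0 0 0 0 0 108 -1;0 0 0 0 0 108 -1;0 0 0 0 0 108 -1;0 0 0 0 0 108 -1;0 0 0 0 0 108 -1"

```text
time: 3.35
tool_pos: [448.0, 20.0, 62.0]
tcp_rot: [3.141, 0.0, -0.235]
contact_force: [0.3, 0.9, 0.2]
grip_width: 26.1
```

Run:
```python
from fit import *
o=get_obs(); print(o["tool_pos"],o["grip_width"],o["contact_force"])
snap("scene",1);snap("top",1)
crop("scene",1,205,130,120,115,5,"s1"); crop("top",1,200,130,100,120,5,"t1")
a=cv2.imread("pics/s1.png");b=cv2.imread("pics/t1.png");o=np.zeros((600,1100,3),np.uint8);o[:575,:600]=a;o[:600,600:]=b;cv2.imwrite("pics/g1.png",cv2.resize(o,(800,436)))
```

```text
[447.97370198  20.01155774  61.98523155] 26.10216762343245 [0.26613881 0.89636934 0.21366035]
```

View pics/g1.png

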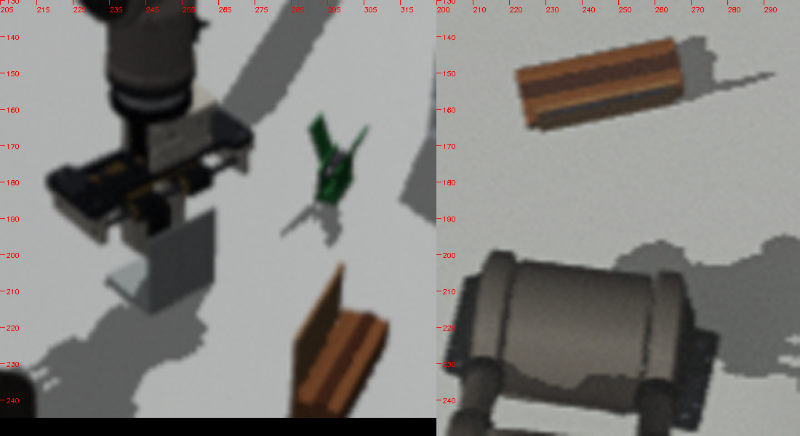

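Emit:
step_arm --increments "0 0 0 0 0 0 -1;0 0 0 0 0 0 -1;0 0 0 0 0 0 -1"

```text
time: 3.82
tool_pos: [447.9, 20.1, 62.0]
tcp_rot: [3.142, 0.0, -0.235]
contact_force: [0.5, 0.7, -1.2]
grip_width: 14.8
```

```bash
python3 mv.py 593 -10.8 62.5 0.217
```

```text
turn z -0.452 shift [148.2  -3.8  -0.5]
now 3.825 [447.9  20.1  62. ] [ 3.142  0.    -0.235] [-0.13  0.47  1.96 -0.    0.72  1.68] F [ 0.5  0.7 -1.2] w 14.8
```

Emit:
step_arm --increments "0 0 -0.05 14.8 -0.4 -0.5 -1;0 0 -0.1 30 -0.8 -0.5 -1;0 0 -0.15 45 -1.2 -0.5 -1;0 0 -0.2 60 -1.6 -0.5 -1;0 0 -0.25 75 -2 -0.5 -1;0 0 -0.3 90 -2.4 -0.5 -1;0 0 -0.35 105 -2.8 -0.5 -1;0 0 -0.4 120 -3.2 -0.5 -1;0 0 -0.43 135 -3.6 -0.5 -1;0 0 -0.452 143 -3.8 -0.5 -1;0 0 -0.452 148.2 -3.8 -0.5 -1;0 0 -0.452 148.2 -3.8 -0.5 -1"

```text
time: 5.32
tool_pos: [592.8, -10.9, 62.2]
tcp_rot: [-3.142, 0.0, 0.216]
contact_force: [-0.2, 0.0, -3.2]
grip_width: 15.1
```

Run:
```python
from fit import *
o=get_obs(); print(o["tool_pos"],o["grip_width"],o["contact_force"])
snap("scene",2);snap("top",2)
crop("scene",2,240,150,80,110,5,"s1"); crop("top",2,200,130,80,110,5,"t1")
a=cv2.imread("pics/s1.png");b=cv2.imread("pics/t1.png");o=np.hstack([a,b]);cv2.imwrite("pics/g2.png",o)
```

```text
[592.84606781 -10.8517139   62.22873011] 15.097015381161315 [-0.15697543  0.00932726 -3.15957617]
```

View pics/g2.png

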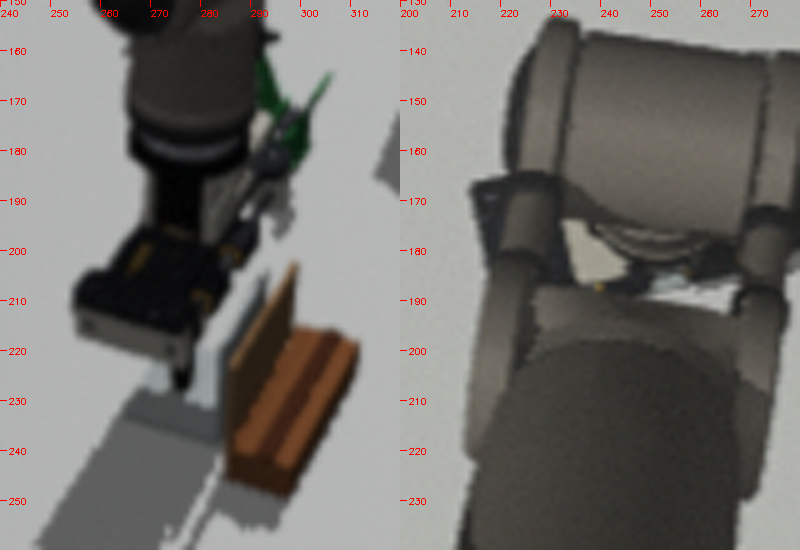

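Emit:
step_arm --increments "0 0 0 2 0 0.5 -1;0 0 0 4 0 0.5 -1;0 0 0 6 0 0.5 -1;0 0 0 7.5 0 0.5 -1;0 0 0 9 0 0.5 -1;0 0 0 10 0 0.5 -1;0 0 0 11 0 0.5 -1;0 0 0 11 0 0.5 -1"

```text
time: 6.42
tool_pos: [602.1, -8.4, 62.0]
tcp_rot: [-3.141, 0.004, 0.217]
contact_force: [-7.6, -0.3, 3.5]
grip_width: 15.4
```

Emit:
step_arm --increments "0 0 0 1 0 0 -1;0 0 0 1.5 0 0 -1;0 0 0 1.5 0 0 -1"

```text
time: 6.8
tool_pos: [602.4, -7.9, 62.0]
tcp_rot: [-3.14, 0.006, 0.217]
contact_force: [-11.6, -0.6, 6.5]
grip_width: 15.4
```

Run:
```python
from fit import *
snap("scene",3);
crop("scene",3,245,185,75,75,8,"g3")
```

```text
(no output)
```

View pics/g3.png

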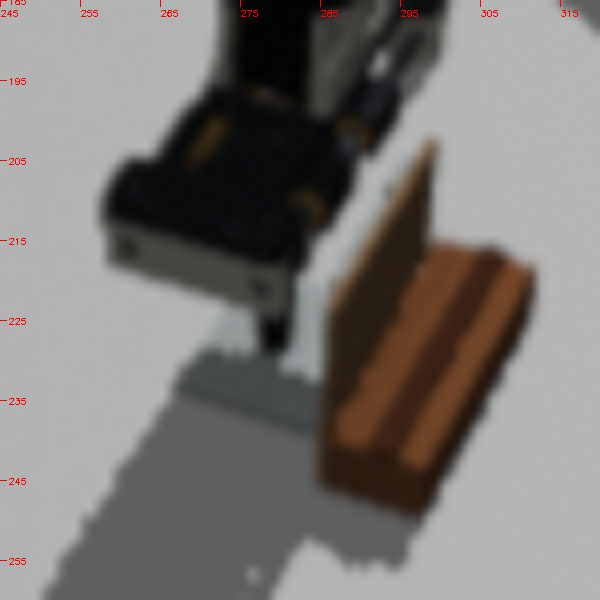

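Emit:
step_arm --increments "0 0 0 -0.5 0 0 1;0 0 0 -0.5 0 0 1;0 0 0 -0.5 0 0 1;0 0 0 -0.5 0 0 1;0 0 0 -0.5 0 0 1;0 0 0 -0.5 0 -10 1;0 0 0 -0.5 0 -40 1;0 0 0 -0.5 0 -90 1;0 0 0 -0.5 0 -140 1;0 0 0 -0.5 0 -140 1;0 0 0 -0.5 0 -140 1"

```text
time: 8.22
tool_pos: [604.3, -8.2, 202.0]
tcp_rot: [3.142, 0.0, 0.217]
contact_force: [-0.2, 0.6, 0.4]
grip_width: 92.0
```

```bash
python3 - <<'E'
import json,numpy as np
json.dump([593+12*np.cos(.217),-10.8+12*np.sin(.217),202,.217],open("cmd.json","w"))
E
cp cmd.json cmdb.json; python3 mv.py 511.3 240 202 1.77
python3 - <<'E'
from fit import *
snap("scene",4);snap("top",4)
crop("scene",4,240,150,80,110,5,"s1"); crop("top",4,200,130,80,110,5,"t1")
a=cv2.imread("pics/s1.png");b=cv2.imread("pics/t1.png");o=np.hstack([a,b]);cv2.imwrite("pics/g4.png",o)
E
```

```text
turn z -1.553 shift [ -37.8 -262.5    0. ]
now 8.225 [604.3  -8.2 202. ] [3.142 0.    0.217] [-0.14  0.52  1.36 -0.    1.25  1.21] F [-0.2  0.6  0.4] w 92.0
```

View pics/g4.png

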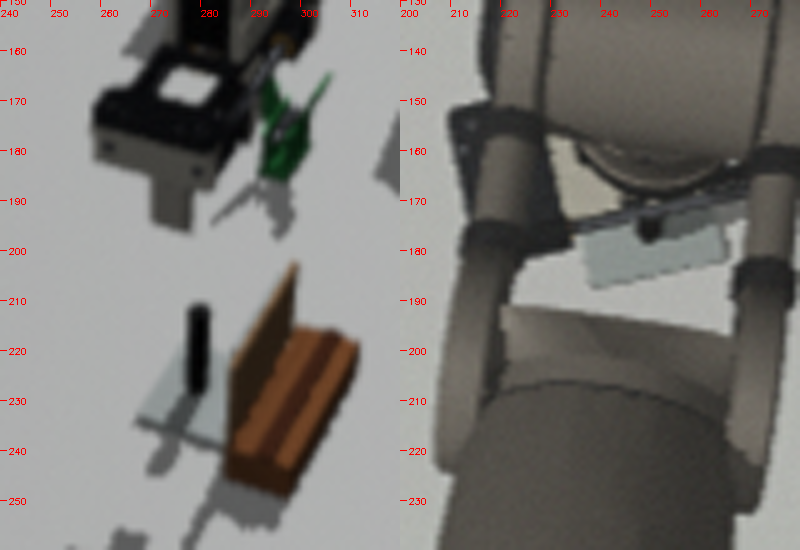

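Emit:
step_arm --increments "0 0 -0.18 -5 -30 0 1;0 0 -0.36 -10 -60 0 1;0 0 -0.54 -14 -90 0 1;0 0 -0.72 -18 -120 0 1;0 0 -0.9 -22 -150 0 1;0 0 -1.08 -26 -180 0 1;0 0 -1.26 -30 -210 0 1;0 0 -1.44 -34 -240 0 1;0 0 -1.553 -37.8 -262.5 0 1;0 0 -1.553 -37.8 -262.5 0 1;0 0 -1.553 -37.8 -262.5 0 1"

```text
time: 9.7
tool_pos: [511.3, 239.4, 201.2]
tcp_rot: [-3.14, 0.001, 1.768]
contact_force: [-0.2, 0.8, 0.5]
grip_width: 91.8
```

```bash
python3 mv.py 511.3 240 202 1.77
python3 - <<'E'
from fit import *
snap("scene",5);snap("top",5)
P=place(CARD,[646,.8,.217])+place(SQ,[646,.8,.217])
a=overlay("scene",5,P,260,190,60,65,9,"s1")
crop("scene",5,240,150,80,110,5,"s1"); crop("top",5,145,135,130,110,6,"g5t")
a=cv2.imread("pics/s1.png");b=overlay("scene",5,P,250,190,70,70,6,"x");o=np.zeros((550,820,3),np.uint8);o[:,:400]=a;o[:420,400:]=b;cv2.imwrite("pics/g5s.png",cv2.resize(o,(800,536)))
E
```

```text
turn z -0.000 shift [0. 0. 0.]
now 9.7 [511.3 239.4 201.2] [-3.140e+00  1.000e-03  1.768e+00] [ 0.3   0.46  1.48 -0.    1.2   0.11] F [-0.2  0.8  0.5] w 91.8
```

View pics/g5s.png

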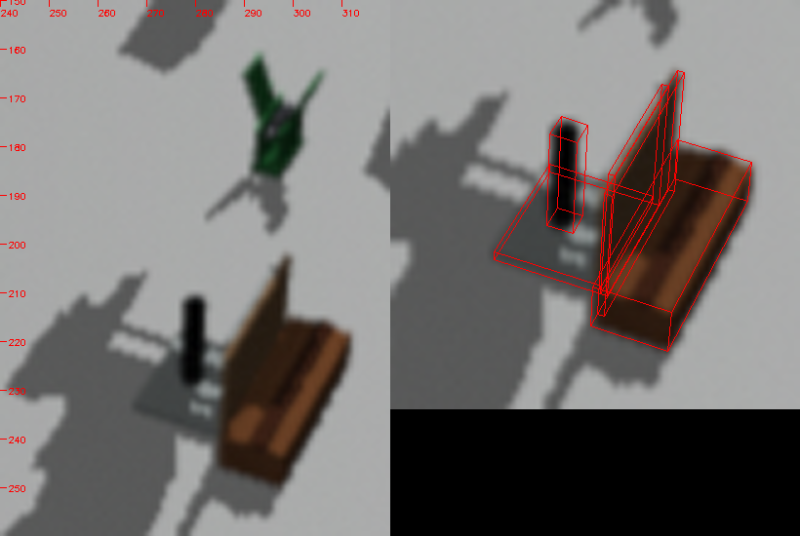

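View pics/g5t.png

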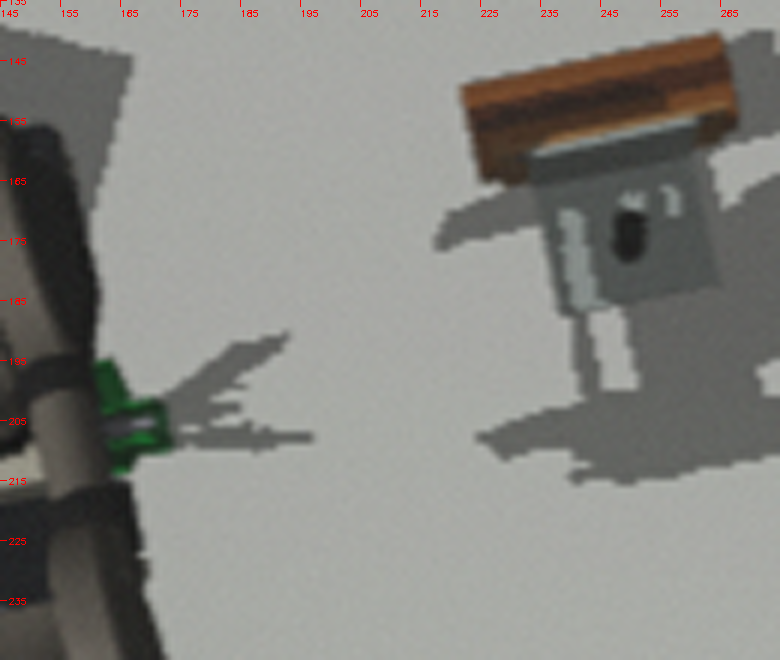

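Run:
```python
from fit import *
crop("top",5,215,135,60,60,6,"x")
a=cv2.imread("pics/x.png")
b=overlay("top",5,place(CARD,[646,.8,.217])+place(SQ,[646,.8,.217]),215,135,60,60,6,"y"); 
cv2.imwrite("pics/g6.png",np.hstack([a,b]))
```

```text
(no output)
```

View pics/g6.png

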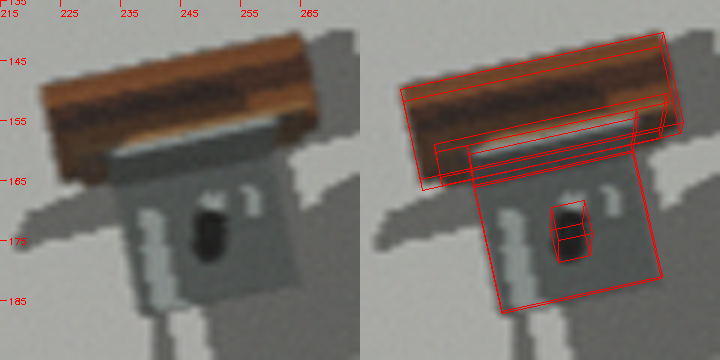

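Emit:
step_arm --increments "0 0 0 0 0 50 1;0 0 0 0 0 95 1;0 0 0 0 0 120 1;0 0 0 0 0 130 1;0 0 0 0 0 130 1;0 0 0 0 0 130 0.4;0 0 0 0 0 130 0.3;0 0 0 0 0 130 0.3;0 0 0 0 0 130 0.3"

```text
time: 10.92
tool_pos: [511.4, 240.1, 72.3]
tcp_rot: [3.141, 0.0, 1.77]
contact_force: [0.4, -0.3, 0.6]
grip_width: 60.4
```

```bash
python3 mv.py 511.3 240 72 1.77
python3 - <<'E'
from fit import *
snap("scene",6);snap("top",6)
crop("scene",6,260,130,75,75,8,"g7")
E
```

```text
turn z -0.000 shift [  0.   0. 130.]
now 10.925 [511.4 240.1  72.3] [3.141 0.    1.77 ] [ 0.3   0.61  1.63 -0.    0.91  0.1 ] F [ 0.4 -0.3  0.6] w 60.4
```

View pics/g7.png

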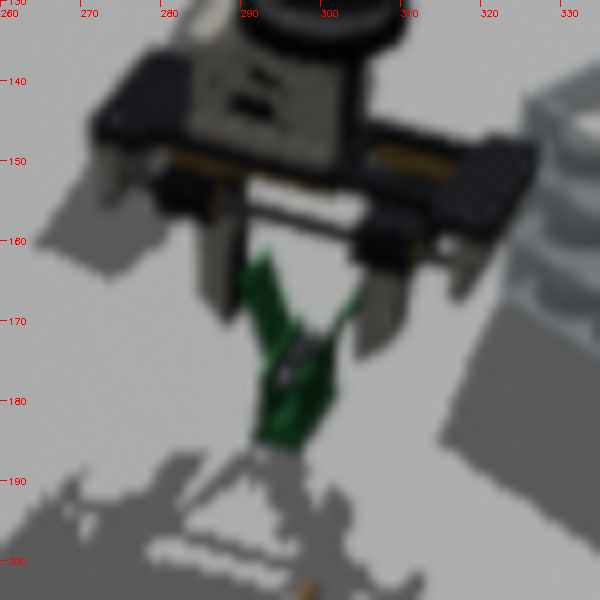

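Fingers at roughly (288,168) and (306,172) px sit astride the handles. Now I squeeze in steps.

Emit:
step_arm --increments "0 0 0 0 0 0 0.1;0 0 0 0 0 0 0;0 0 0 0 0 0 -0.1;0 0 0 0 0 0 -0.2;0 0 0 0 0 0 -0.3;0 0 0 0 0 0 -0.4;0 0 0 0 0 0 -0.4;0 0 0 0 0 0 -0.5;0 0 0 0 0 0 -0.5;0 0 0 0 0 0 -0.5;0 0 0 0 0 0 -0.5"

```text
time: 12.4
tool_pos: [512.8, 240.3, 73.0]
tcp_rot: [3.138, -0.0, 1.77]
contact_force: [2.9, 0.9, 5.7]
grip_width: 23.1
```

Run:
```python
from fit import *
print(get_obs()["grip_width"])
snap("scene",7);snap("top",7)
crop("scene",7,260,130,75,75,8,"g8")
```

```text
23.086581659266653
```

View pics/g8.png

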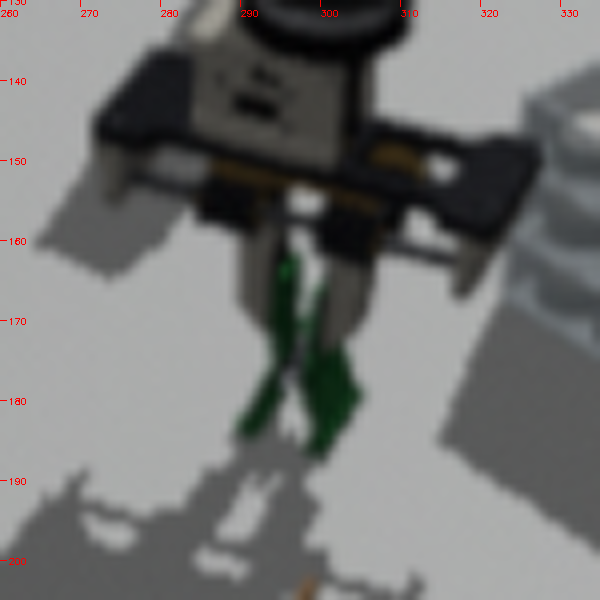

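Emit:
step_arm --increments "0 0 0 0 0 -1 -0.52;0 0 0 0 0 -2 -0.53;0 0 0 0 0 -2 -0.53;0 0 0 0 0 -10 -0.53;0 0 0 0 0 -30 -0.53;0 0 0 0 0 -70 -0.53;0 0 0 0 0 -110 -0.53;0 0 0 0 0 -130 -0.53;0 0 0 0 0 -130 -0.53;0 0 0 0 0 -130 -0.53"

```text
time: 13.75
tool_pos: [510.7, 239.8, 201.0]
tcp_rot: [-3.14, 0.0, 1.77]
contact_force: [-0.1, -0.0, -1.0]
grip_width: 21.7
```

```bash
cp cmd.json x.json; python3 mv.py 511.3 240 202 1.77
python3 - <<'E'
from fit import *
print(get_obs()["grip_width"])
snap("scene",8);snap("top",8)
crop("scene",8,260,90,75,75,8,"g9")
E
```

```text
turn z -0.000 shift [   0.    0. -130.]
now 13.75 [510.7 239.8 201. ] [-3.14  0.    1.77] [ 0.3   0.45  1.49 -0.    1.2   0.1 ] F [-0.1 -0.  -1. ] w 21.7
21.741935930939352
```

View pics/g9.png

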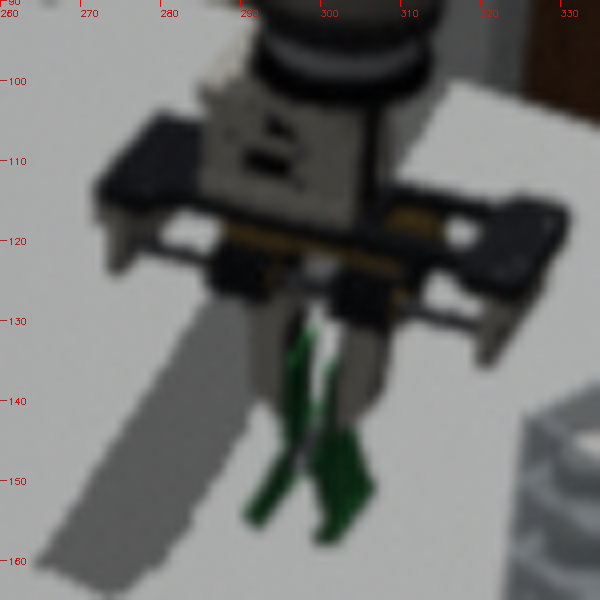

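```bash
cat >> fit.py <<'E'
def OC():
    L=[np.array([[s*13,-25,2.5],[s*13,25,2.5]],float) for s in(-1,1)]
    return L+[box(-11,-7,-15,15,44,86),box(7,11,-15,15,44,86),np.array([[0,-25,36],[0,25,36.]])]
E
python3 - <<'E'
from fit import *
o=[]
for dz in(-76,):
    o.append(overlay("scene",8,place(OC(),[510.7,239.8,.2],201+dz),275,115,40,50,10,"z"))
    o.append(overlay("top",8,place(OC(),[510.7,239.8,.2],201+dz),140,175,40,50,10,"z"))
cv2.imwrite("pics/g10.png",np.hstack(o))
E
```

```text
(no output)
```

View pics/g10.png

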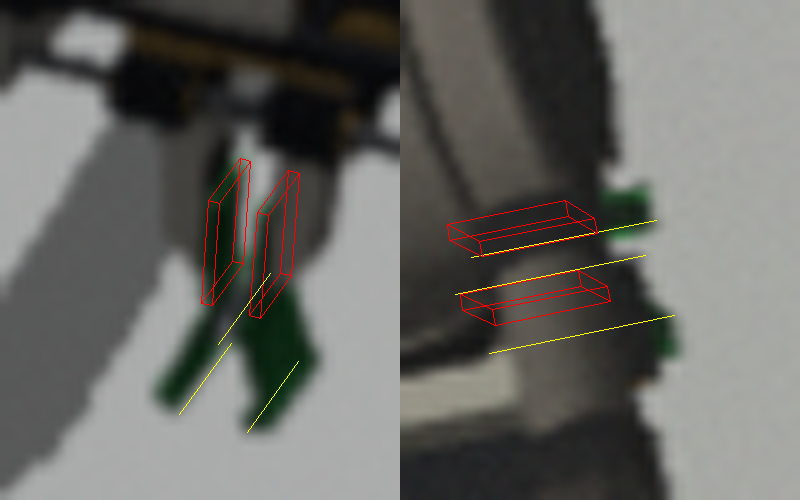

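```bash
python3 mv.py 645 0.5 202 1.785
```

```text
turn z -0.015 shift [-261.2   83.7    0. ]
now 13.85 [510.7 239.8 200.6] [-3.139  0.     1.77 ] [ 0.3   0.46  1.49 -0.    1.2   0.1 ] F [-0.2  0.4 -1.7] w 21.8
```

Emit:
step_arm --increments "0 0 -0.001 -20 6 0 -0.53;0 0 -0.002 -50 16 0 -0.53;0 0 -0.004 -85 27 0 -0.53;0 0 -0.006 -120 38 0 -0.53;0 0 -0.008 -155 50 0 -0.53;0 0 -0.01 -190 61 0 -0.53;0 0 -0.013 -225 72 0 -0.53;0 0 -0.015 -248 79.5 0 -0.53;0 0 -0.015 -257 82.5 0 -0.53;0 0 -0.015 -261.2 83.7 0 -0.53;0 0 -0.015 -261.2 83.7 0 -0.53;0 0 -0.015 -261.2 83.7 0 -0.53;0 0 -0.015 -261.2 83.7 22 -0.53;0 0 -0.015 -261.2 83.7 26 -0.53;0 0 -0.015 -261.2 83.7 26 -0.53;0 0 -0.015 -261.2 83.7 26 -0.53"

```text
time: 15.85
tool_pos: [645.4, 0.6, 176.9]
tcp_rot: [3.14, 0.001, 1.785]
contact_force: [0.1, 0.4, -0.2]
grip_width: 21.7
```

```bash
python3 mv.py 645 .5 176 1.785
python3 - <<'E'
from fit import *
o=get_obs();p=o["tool_pos"]
snap("scene",9);snap("top",9)
crop("scene",9,265,150,60,100,6,"a"); a=cv2.imread("pics/a.png")
b=overlay("scene",9,place(OC(),[p[0],p[1],.214],p[2]-76)+place(CARD,[646,.8,.217]),265,150,60,100,6,"z")
cv2.imwrite("pics/g11.png",np.hstack([a,b]))
crop("top",9,205,130,80,70,9,"g12")
E
```

```text
turn z -0.000 shift [ 0.  0. 26.]
now 15.85 [6.454e+02 6.000e-01 1.769e+02] [3.140e+00 1.000e-03 1.785e+00] [-0.12  0.62  1.27 -0.    1.25 -0.33] F [ 0.1  0.4 -0.2] w 21.7
```

View pics/g11.png

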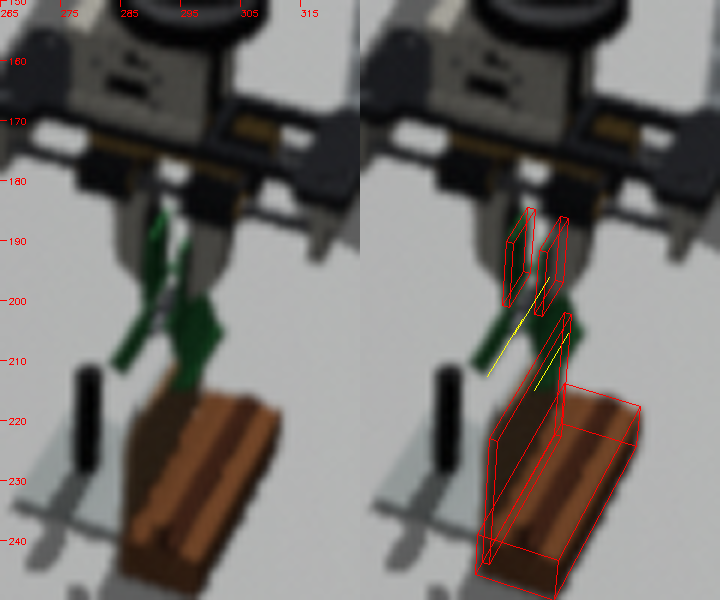

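View pics/g12.png

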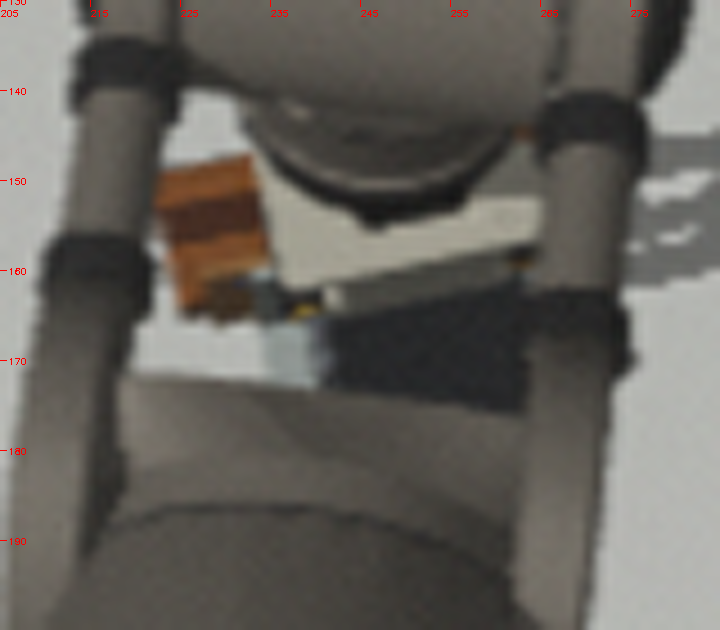

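Run:
```python
from fit import *
c=dict(np.load("top5.npz")); f=c["frame"].astype(np.float32)
n=np.array([np.cos(.217),np.sin(.217)]);y=np.array([-n[1],n[0]])
# average profile along stand x at z=90 plane, over y in -32..32
for band in((-34,-5),(5,34)):
  for x in np.arange(-14,12,1.):
    P=[[*(np.array([646,.8])+n*x+y*t),90] for t in np.linspace(*band,60)]
    uv=proj(c,P).astype(np.float32)
    v=cv2.remap(f,uv[:,0].reshape(1,-1),uv[:,1].reshape(1,-1),cv2.INTER_LINEAR)[0].mean(0)
    print(band,x,v.round(0))
```

```text
(-34, -5) -14.0 [61. 63. 61.]
(-34, -5) -13.0 [61. 63. 61.]
(-34, -5) -12.0 [60. 63. 61.]
(-34, -5) -11.0 [61. 63. 61.]
(-34, -5) -10.0 [61. 64. 62.]
(-34, -5) -9.0 [64. 67. 65.]
(-34, -5) -8.0 [71. 74. 72.]
(-34, -5) -7.0 [84. 88. 86.]
(-34, -5) -6.0 [101. 106. 103.]
(-34, -5) -5.0 [116. 121. 117.]
(-34, -5) -4.0 [125. 126. 118.]
(-34, -5) -3.0 [128. 122. 110.]
(-34, -5) -2.0 [128. 114.  96.]
(-34, -5) -1.0 [125. 104.  80.]
(-34, -5) 0.0 [118.  93.  67.]
(-34, -5) 1.0 [108.  81.  56.]
(-34, -5) 2.0 [97. 70. 48.]
(-34, -5) 3.0 [88. 62. 42.]
(-34, -5) 4.0 [82. 57. 40.]
(-34, -5) 5.0 [79. 55. 39.]
(-34, -5) 6.0 [76. 53. 38.]
(-34, -5) 7.0 [74. 52. 38.]
(-34, -5) 8.0 [70. 51. 38.]
(-34, -5) 9.0 [66. 49. 37.]
(-34, -5) 10.0 [62. 46. 37.]
(-34, -5) 11.0 [58. 44. 37.]
(5, 34) -14.0 [59. 61. 59.]
(5, 34) -13.0 [59. 61. 59.]
(5, 34) -12.0 [60. 62. 60.]
(5, 34) -11.0 [60. 62. 60.]
(5, 34) -10.0 [61. 63. 61.]
(5, 34) -9.0 [63. 66. 64.]
(5, 34) -8.0 [69. 72. 70.]
(5, 34) -7.0 [82. 86. 83.]
(5, 34) -6.0 [ 98. 103. 100.]
(5, 34) -5.0 [114. 119. 115.]
(5, 34) -4.0 [124. 125. 119.]
(5, 34) -3.0 [128. 124. 113.]
(5, 34) -2.0 [128. 116.  99.]
(5, 34) -1.0 [126. 106.  83.]
(5, 34) 0.0 [120.  95.  70.]
(5, 34) 1.0 [110.  84.  59.]
(5, 34) 2.0 [98. 73. 50.]
(5, 34) 3.0 [86. 63. 44.]
(5, 34) 4.0 [77. 56. 41.]
(5, 34) 5.0 [72. 52. 39.]
(5, 34) 6.0 [69. 50. 38.]
(5, 34) 7.0 [68. 50. 38.]
(5, 34) 8.0 [66. 49. 38.]
(5, 34) 9.0 [64. 48. 38.]
(5, 34) 10.0 [60. 46. 38.]
(5, 34) 11.0 [55. 44. 37.]
```

Run:
```python
from fit import *
n=np.array([np.cos(.217),np.sin(.217)]);y=np.array([-n[1],n[0]])
def prof(tag,org,z,band,xs):
  c=dict(np.load(f"scene{tag}.npz")); f=c["frame"].astype(np.float32)
  for x in xs:
    P=[[*(np.array(org)+n*x+y*t),z] for t in np.linspace(*band,60)]
    uv=proj(c,P).astype(np.float32)
    v=cv2.remap(f,uv[:,0].reshape(1,-1),uv[:,1].reshape(1,-1),cv2.INTER_LINEAR)[0].mean(0)
    print(x,v.round(0),end=" ")
  print()
print("card only, end bands"); prof(5,[646,.8],90,(-53,-43),np.arange(-14,12,1.)); prof(5,[646,.8],90,(43,53),np.arange(-14,12,1.))
print("blade"); prof(5,[646,.8],90,(-34,34),np.arange(-14,12,1.))
print("clip lips");  prof(9,[645.4,.6],176.9-73.5,(-23,23),np.arange(-30,30,2.))
prof(9,[645.4,.6],176.9-70,(-23,23),np.arange(-30,30,2.))
```

```text
card only, end bands
-14.0 [108. 111. 111.] -13.0 [114. 117. 117.] -12.0 [119. 122. 122.] -11.0 [121. 124. 124.] -10.0 [121. 123. 123.] -9.0 [119. 121. 121.] -8.0 [116. 119. 118.] -7.0 [113. 114. 113.] -6.0 [108. 109. 106.] -5.0 [106. 104.  99.] -4.0 [105. 100.  92.] -3.0 [105.  96.  85.] -2.0 [105.  91.  77.] -1.0 [103.  86.  68.] 0.0 [97. 78. 60.] 1.0 [89. 69. 51.] 2.0 [78. 60. 42.] 3.0 [67. 50. 35.] 4.0 [57. 42. 28.] 5.0 [49. 36. 24.] 6.0 [44. 32. 21.] 7.0 [40. 29. 19.] 8.0 [38. 28. 19.] 9.0 [37. 27. 18.] 10.0 [37. 27. 18.] 11.0 [37. 27. 18.] 
-14.0 [170. 171. 171.] -13.0 [170. 171. 171.] -12.0 [170. 171. 171.] -11.0 [170. 171. 171.] -10.0 [169. 171. 170.] -9.0 [169. 171. 170.] -8.0 [169. 170. 169.] -7.0 [168. 169. 167.] -6.0 [165. 165. 164.] -5.0 [159. 159. 157.] -4.0 [151. 150. 147.] -3.0 [141. 139. 135.] -2.0 [129. 125. 120.] -1.0 [116. 111. 105.] 0.0 [106. 100.  93.] 1.0 [100.  94.  86.] 2.0 [100.  93.  86.] 3.0 [105.  99.  93.] 4.0 [114. 110. 104.] 5.0 [126. 123. 119.] 6.0 [138. 137. 134.] 7.0 [149. 149. 146.] 8.0 [157. 158. 156.] 9.0 [162. 164. 162.] 10.0 [165. 167. 166.] 11
[... 1111 characters left out ...]
101. 108.  99.] 24.0 [135. 138. 133.] 26.0 [156. 155. 152.] 28.0 [165. 163. 160.] 
-30.0 [174. 177. 175.] -28.0 [164. 169. 166.] -26.0 [137. 147. 140.] -24.0 [ 96. 113. 101.] -22.0 [56. 77. 61.] -20.0 [31. 54. 36.] -18.0 [25. 48. 31.] -16.0 [41. 60. 46.] -14.0 [72. 84. 77.] -12.0 [105. 112. 109.] -10.0 [127. 132. 130.] -8.0 [135. 141. 137.] -6.0 [134. 141. 137.] -4.0 [128. 135. 131.] -2.0 [118. 126. 120.] 0.0 [103. 113. 106.] 2.0 [87. 99. 89.] 4.0 [72. 83. 70.] 6.0 [57. 68. 51.] 8.0 [41. 55. 36.] 10.0 [28. 47. 26.] 12.0 [19. 43. 22.] 14.0 [15. 44. 21.] 16.0 [16. 48. 24.] 18.0 [23. 55. 30.] 20.0 [43. 68. 48.] 22.0 [81. 96. 83.] 24.0 [124. 130. 124.] 26.0 [153. 155. 152.] 28.0 [167. 168. 166.]
```

Emit:
step_arm --increments "0 0 0 0 0 5 -0.53;0 0 0 0 0 10 -0.53;0 0 0 0 0 14 -0.53;0 0 0 0 0 16 -0.53;0 0 0 0 0 16 -0.53;0 0 0 0 0 16 -0.53"

```text
time: 16.7
tool_pos: [645.1, 0.5, 160.2]
tcp_rot: [3.141, 0.0, 1.785]
contact_force: [-0.1, 0.4, -0.7]
grip_width: 21.7
```

```bash
python3 mv.py 645 .5 160 1.785
python3 - <<'E'
from fit import *
o=get_obs();p=o["tool_pos"]
snap("scene",10);snap("top",10)
crop("scene",10,272,185,40,45,13,"g13")
E
```

```text
turn z -0.000 shift [ 0.  0. 16.]
now 16.7 [6.451e+02 5.000e-01 1.602e+02] [3.141 0.    1.785] [-0.12  0.63  1.29 -0.    1.22 -0.33] F [-0.1  0.4 -0.7] w 21.7
```

View pics/g13.png

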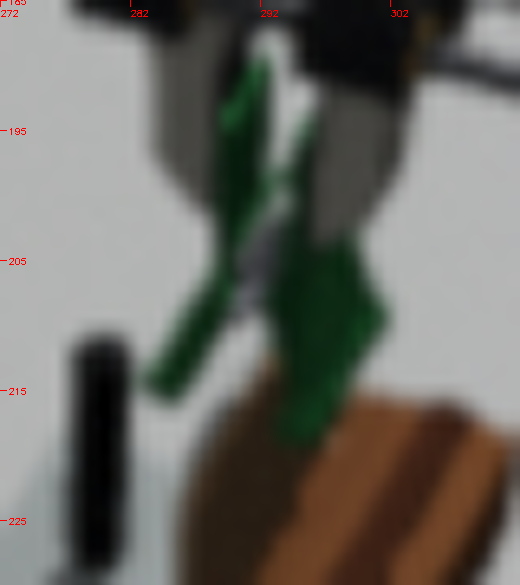

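Run:
```python
from fit import *
for ox in (644,645.5,647):
  im=overlay("scene",10,place([box(0,4,-55,55,60,90),box(-4,0,-40,40,60,90)],[ox,.7,.217])+[],272,185,40,45,10,"z")
  if ox==645.5:
    a=im
    p=get_obs()["tool_pos"]
    b=overlay("scene",10,place(OC(),[p[0],p[1],.214],p[2]-76),272,185,40,45,10,"z")
cv2.imwrite("pics/g14.png",np.hstack([a,b]))
```

```text
(no output)
```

View pics/g14.png

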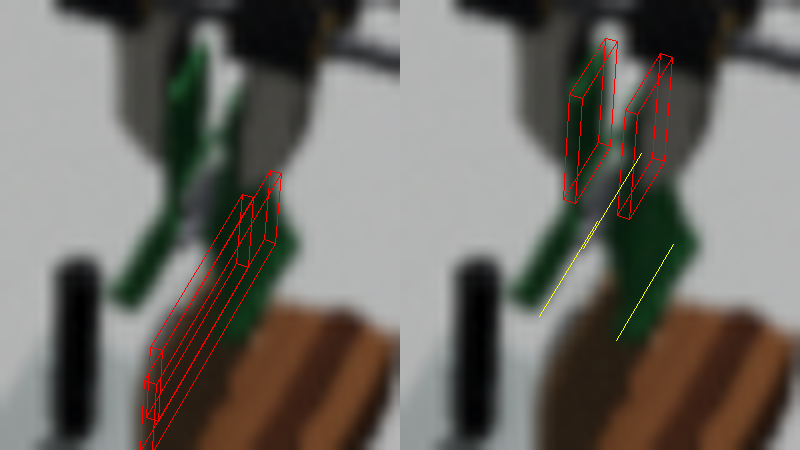

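Run:
```python
from fit import *
c=dict(np.load("scene10.npz"));p=get_obs()["tool_pos"]
z=p[2]-73.5
for x in(-4,0,4): print(x,((proj(c,place([np.array([[x,-25,z]])],[645.5,.7,.217])[0])-[272,185]+.5)*10-.5).round(0))
for x in(-13,0,13):print(x,((proj(c,place([np.array([[x,-25,z]])],[p[0],p[1],.214])[0])-[272,185]+.5)*10-.5).round(0))
```

```text
-4 [[167. 325.]]
0 [[179. 328.]]
4 [[191. 332.]]
-13 [[139. 316.]]
0 [[178. 328.]]
13 [[216. 340.]]
```

Emit:
step_arm --increments "0 0 0 0 1 0 -0.53;0 0 0 0 1 2 -0.53;0 0 0 0 1 4 -0.53;0 0 0 0 1 6 -0.53;0 0 0 0 1 8 -0.53;0 0 0 0 1 8 -0.53;0 0 0 0 1 8 -0.53"

```text
time: 17.68
tool_pos: [646.0, 0.7, 152.0]
tcp_rot: [3.142, 0.0, 1.785]
contact_force: [-0.5, 0.6, -0.4]
grip_width: 21.3
```

```bash
python3 mv.py 646 .7 152 1.785
python3 - <<'E'
from fit import *
snap("scene",11);snap("top",11)
crop("scene",11,272,185,40,45,13,"g15")
E
```

```text
turn z -0.000 shift [-0.  1.  8.]
now 17.675 [646.    0.7 152. ] [3.142 0.    1.785] [-0.12  0.64  1.29 -0.    1.2  -0.33] F [-0.5  0.6 -0.4] w 21.3
```

View pics/g15.png

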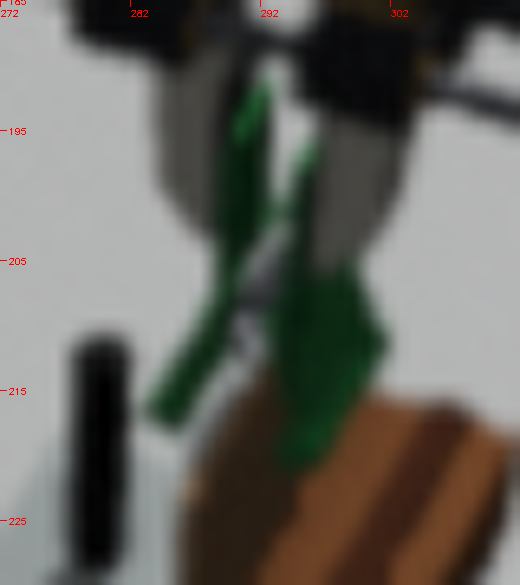

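Run:
```python
from fit import *
o=get_obs();p=o["tool_pos"];print(p,o["tcp_rot"],o["contact_force"],o["grip_width"],o["time"])
M=place(OC(),[p[0]-1.2,p[1]-.6,.214],p[2]-76)
C=place([box(-4,4,-40,40,60,90)],[645.5,.7,.217])
a=overlay("scene",11,M+C,272,185,40,45,10,"z")
f=cv2.resize(np.load("scene11.npz")["frame"][:,:,::-1],(533,400)); 
b=np.zeros((450,933,3),np.uint8); b[:,:400]=a; b[:400,400:]=f
cv2.imwrite("pics/g16.png",cv2.resize(b,(800,386)))
cv2.imwrite("pics/g17.png",cv2.resize(np.load("top11.npz")["frame"][:,:,::-1],(640,480)))
for n in("top","scene"):
    d=np.abs(np.load(n+"0.npz")["frame"].astype(int)-np.load(n+"11.npz")["frame"]).max(2)
    cv2.imwrite(f"pics/d{n}.png",np.clip(d*3,0,255).astype(np.uint8))
```

```text
[646.04627681   0.68764186 152.10921902] [3.14140245e+00 1.62671944e-04 1.78479882e+00] [ 0.20643435  0.51645783 -0.91772243] 21.791210093756188 17.775
```

View pics/g16.png

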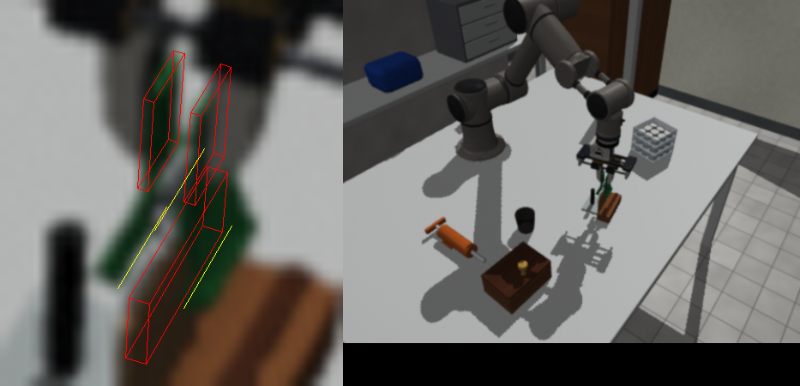

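View pics/g17.png

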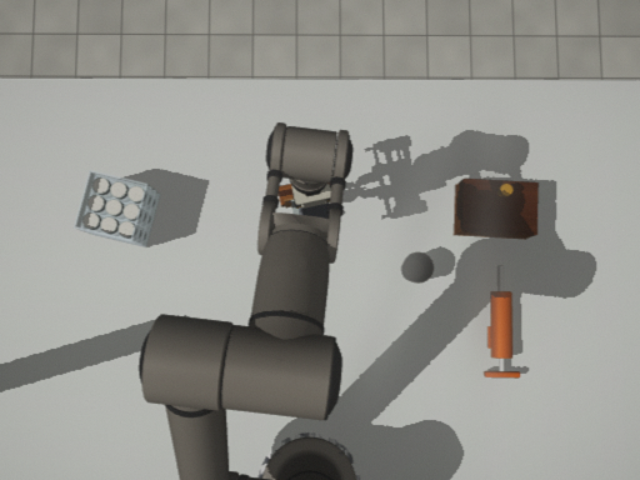

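View pics/dscene.png

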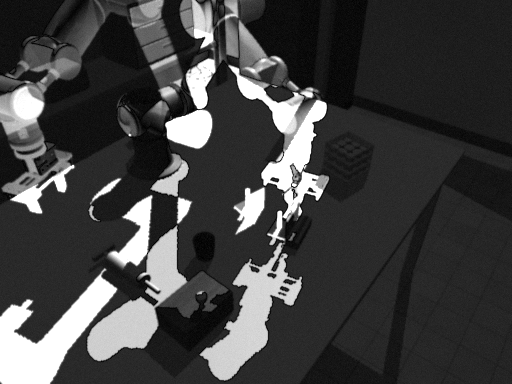

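Run:
```python
from plant import *
print(close_job()); o=get_obs(); print(o["time"],o["tool_pos"],o["contact_force"],o["grip_width"])
```

```text
the job is handed in; nothing more can be done
None
the job is handed in; nothing more can be done
```

I handed the job in at about 17.8 s with both parts done. The square is flush and released, and the clip is still held squeezed open over the card. No verdict came back.

**Square:** I gripped it by its post, slid and turned it to the card, and pushed it flush with about 12 N before letting go. A brightness profile across the top edge showed about 8.3 mm of combined thickness (8 mm expected). There was no gap, and both halves of the blade matched. It sits near the middle of the card to within my image accuracy.

**Clip:** I squeezed it to about 21.7 mm, which is its fully open stop, and lowered it over the card's top edge. The jaws are either side of the blade and card, with the edge about 11–12 mm above the lips. The clip is upright, and the wrist force stayed within sensor noise, so I saw no sign of it touching either side.

**Where my checks disagreed:**
- **Card face position:** the outline fit and the contact and top-view readings differed by about 2.5 mm.
- **Robot versus scene camera:** there was also an offset of about 1.5 mm between the two.
- **What I did:** I took a compromise centre and moved the clip 1 mm to match. Its centring in the mouth is therefore good to about 1–2 mm, against an estimated 4 mm of clearance.

**Other objects:** before-and-after images show no visible movement of the votive, tray or pump, and the box looks shut.

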